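# Lock the food carrier: latch bar and drop pin

### The job

Lock the food carrier for its trip: slide its latch bar fully home into the yellow keeper, then take the long red-knobbed locking pin from the white rack and thread it down through the keeper's upper ear, the bar and the keeper's lower ear until its collar sits flat on the upper ear, and let go. The keeper is adjustable, so feel for its hole gently - never press the pin hard against the carrier, no more than 50 N - and leave the other things on the table where they are.

Things in the scene. Friction and masses are not known exactly. Their poses are not given: they have to be found in the camera images.
- carrier: Low blue food carrier, steel lid, fixed to the table, 234 (x) by 334 (y) mm; origin at the centre of its underside, lid top at z = 90 mm. In its frame the latch bar slides along +y over the lid into a yellow clevis-shaped keeper at the +y end. The clamped keeper does not yield to the pin; below its lower ear there is free space down to the lid.
- keeper_mid (a point): Fixed point of the carrier (its axes), x = 0, y = 85, z = 154 mm: middle of the keeper's adjustment range, at the upper ear's top face. The keeper is clamped anywhere up to 14 mm either side of it along the carrier's x; its true x is NOT reported (look for the hole from above, or feel for it with the pin). Hole axis: y = 85 mm exactly.
- lower_ear_mid (a point): Fixed point of the carrier below keeper_mid, at the lower ear's top face (z = 118 mm). The keeper has two level ears, each 84 (x) by 50 (y) by 8 mm thick, joined by a web on the +y side: lower z = 110..118, upper z = 146..154 mm. In the centre of each is a vertical through hole of 14 mm diameter, 1 mm chamfer, one right above the other.
- latch_bar (a joint): Travel of the latch bar along the carrier's +y, m: 0 drawn back, stop at 0.0465 (fully home). Its slot is centred under the ear holes at 0.0450: at the stop it is 1.5 mm too far and the pin's tapered nose wedges it back. About 4 N of friction; stays where left. Bar 64 mm wide (x), z = 128..136 mm, between the ears; cross slot 44 mm long in x, 14 mm wide in y: only y matters.
- bar_handle (a point): Grip point of the black upright tab on the latch bar, 34 (carrier x) by 14 (carrier y) mm thick, its top 172 mm above the table; the point is the tab's centre, 158 mm above the table; the tab's foot is at 136 mm. Moves with the bar.
- lock_pin: The long locking pin, upright in either hole of the white rack. Origin: centre of the underside of its round collar; z up. Collar 28 mm diameter, z = 0..5 mm; red round knob to grip, 20 mm diameter, z = 5..43 mm; steel shaft 12 mm diameter, z = 0..-60 mm, its last 10 mm tapering to a flat tip of 9 mm diameter. About 150 g.
- lock_pin_tip (a point): Centre of the flat tip of the locking pin, 60 mm below its origin. With the pin fully home it is 94 mm above the table.
- pin_rack: White pin rack, fixed, 160 (x) by 60 (y) by 70 mm high, origin at the centre of its underside; two loose 16 mm holes at x = -42 and +42 mm of its own frame; pins hang in them by the collar, collar underside at 70 mm height.
- short_pin: A similar pin with a grey knob and a shaft only 35 mm long: too short, a bystander to be left in the rack. Origin at the underside of its collar.
- foil_tray_a: Bystander: foil tray with white lid, 190 by 130 by 44 mm high, origin at centre of underside.
- foil_tray_b: Bystander: foil tray with white lid, 190 by 130 by 44 mm high, origin at centre of underside.
- sanitiser: Bystander: clear bottle with blue label, 60 mm diameter, 160 mm tall, origin at centre of underside.
- spice_jar: Bystander: small amber jar, 36 mm diameter, 45 mm tall, standing on the carrier's lid near its -x edge, origin at centre of underside.
- spatula: Bystander: spatula lying on the table near the robot's base on the +y side, origin under it.
Not all that is in view belongs to the job. Leave any turquoise look-alike of the lock_pin alone.

How it is judged:
On the way, in this order (a step that is already met when the one before it is completed fails the run):
1. the latch bar has been slid home to its stop (value of joint latch_bar above 0.0435 m), for 0.2 s.
2. the locking pin's nose has gone through the upper ear, upright, with the bar home (x of lock_pin_tip in the frame of carrier between -0.0175 and 0.0175 m and y of lock_pin_tip in the frame of carrier between 0.082 and 0.088 m and angle between lock_pin's own z axis and vertical below 0.08 rad and z of lock_pin_tip in the frame of carrier below 0.14 m and value of joint latch_bar above 0.0425 m), for 0.1 s.
At the end, for the whole second after the job is handed in: Latch bar home (joint above 0.0425 m); locking pin upright (0.08 rad) through both ears and bar, tip at carrier y 82 to 88 mm, within 17.5 mm of x = 0, and 90 to 96.5 mm above the table (collar within 2.5 mm of the upper ear); released, at rest (x of lock_pin_tip in the frame of carrier between -0.0175 and 0.0175 m and y of lock_pin_tip in the frame of carrier between 0.082 and 0.088 m and angle between lock_pin's own z axis and vertical below 0.08 rad and z of lock_pin_tip in the frame of carrier between 0.09 and 0.0965 m and value of joint latch_bar above 0.0425 m and linear speed of lock_pin below 0.02 m/s); the robot touches nothing.
It fails at once if the locking pin is pressed against the carrier, its bar or its keeper with more than 50 N (contact force between lock_pin and carrier above 50 N).
It fails at once if a bystander is moved by more than 25 mm (distance of any of foil_tray_a, foil_tray_b, sanitiser, spice_jar, spatula, short_pin from where it was at the start of the episode above 0.025 m).
It also fails if it takes over 72 s, if anything falls off the work surface, if the arm or the gripper's body presses on something with over 40 N, if the wrist force passes 120 N, or if a joint passes its speed limit or range.

### The arm

A 6-joint arm with a two-finger parallel gripper is mounted at the origin on the work surface. World frame = base frame: x ahead of the robot, y to its left, z up, the work surface at z = 0. Lengths are in m, angles in rad, forces in N, time in s.
With the tool pointing down it reaches from about 0.35 to 0.875 m from the base axis. Payload 4.2 kg.
Tool frame: the origin (TCP) lies at the very end of the fingers, on their centre line; the grasp point (between the pads) lies env.grip_depth behind it (env.grip_depth is the distance from the TCP to the grasp point, in m); z points along the fingers, x is the direction in which the jaws open and shut, and the axes are right-handed (so a half turn about z gives the same grasp; the last joint's range is limited). The gripper opens to 87 mm and grips with 3 to 60 N. Pads are 19 mm wide; open, the fingers measure 117 mm over their backs; the gripper's body (75 mm by 190 mm) begins 51 mm behind the grasp point.
Start: joints at [-0.862, 0.385, 0.008, 0, -1.194, -0.259], TCP at [0.272, -0.563, 0.223] pointing down, gripper open.
Joint ranges: [-3.14, 3.14], [-1.21, 2.06], [-1.07, 1.41], [-3.16, 2.05], [-2.99, -0.16], [-3.1, 3.1]. Speed limits (rad/s): [2.79, 2.79, 3.14, 3.14, 3.14, 3.14].

### API

Orientations are given as a unit quaternion [x, y, z, w].
In Python, from cell import env gives the robot as it stands.
- The arm moves only by the shell command python3 -m creep 'ROWS' [FORCE]. ROWS is JSON, a list that holds one entry, the list of rows, each a list of 7 numbers: the turn, a rotation vector about the tool's x, y, z in rad, then the shift along the tool's x, y, z in mm, then the closure, from 0 (fully open) to 1 (shut). In form: [[[ax, ay, az, x, y, z, gripper], ...]]. A call has exactly 5 rows; each row is the pose to reach, as a shift and turn from the pose commanded when the call began, along the tool's axes at that moment; what a row does not reach only later rows make up. A row lasts 1/10 s, in which the tool goes at most 50 mm and 8.59 degrees, less where a joint would pass 70% of its speed; a pose out of reach is approached as far as the arm can. A call with a gripper value outside its range is refused whole. The fingers move at their own pace and stop on an object; FORCE is the grip in N (left out, the last holds). Time passes only in rows, so rows that repeat a pose let the fingers close, or fill a call up. It gives the time, the measured TCP pose, the force and the opening at its end, in the units of the state.
- env.state(): the state, without advancing time (a new reading comes with each control period).
- env.get_image(name): name is "scene" or "top" or "wrist"; returns the picture (420x560x3 uint8, blue, green, red); there is no depth.
- env.calibration(name): a dict with "mtx" (3x3 intrinsics, pixels), "pose" (4x4, takes a point from camera to world coordinates). Camera axes: x right, y down, z forward; pixel columns grow to the right and rows downward; lengths in m; the calibration is good to about 2 mm. A picture is of the moment at which its call begins: read the wrist's pose just before it. calibration takes no time and is no camera call; for the wrist camera it gives the pose at the moment of the call.
- env.close_job(): hands the job in, once; it reports no verdict.
Trained networks look in the newest picture that a camera, given by its name, has taken for a name from the list of things; names that differ only in an ending like _2 or _b are one class to them, and where a whole thing is asked for, a point or a joint stands for the part that bears it (a point fixed in the world has none). Each returns a list of dicts, best first, with "confidence" (0 to 1); they miss things now and then, are a little off and sometimes report something else, mostly with a low value. They report only what shows in the picture. A call takes as long as a camera call. They do not tell look-alikes from the thing itself.
- env.outline_of(camera, thing): "region" (420x560 bool, what is visible of it) and "extent" ([left, top, right, bottom] in pixels, round what is visible of it).
- env.place_of(camera, thing): "at" ([column, row] in pixels: a listed point, or the origin of a listed thing).
The state is a dict: "time_s": time; "qpos": joint angles; "qd": joint speeds; "tau": joint torques, N m; "tool_pos": TCP position; "orientation": TCP orientation; "contact_force": force on the tool from outside, world axes, zero at the start; "ft_torque": the same for the moment, N m; "grip_width": finger opening in m.
Only numpy, scipy, OpenCV 4.12 (cv2) and the standard library are available. Lean on these libraries where they do the work, as an engineer would, in place of code of your own. Each camera call takes 0.05 s, during which the arm holds its last target. There are 200 camera calls.

## Working session

There is one attempt and no reset: what is moved stays moved. The work goes in short steps, Python scripts to look and compute and a shell command to move; the robot and the scene stay as the last step left them, time stands still between calls to the robot, and variables do not carry over. Pictures are saved under pics/ and viewed, about 8 in all and at most 12, crops included, and the job is handed in when it is done.

```bash
ls; mkdir -p pics; cat > h.py <<'E'
import numpy as np, cv2
from cell import env
from scipy.spatial.transform import Rotation as R
def ray(cam,uv,z,cal=None):
    c=cal or env.calibration(cam); K=np.array(c["mtx"]); T=np.array(c["pose"])
    d=T[:3,:3]@np.linalg.solve(K,[uv[0],uv[1],1.]); o=T[:3,3]
    return o+d*(z-o[2])/d[2]
def proj(cam,p):
    c=env.calibration(cam); K=np.array(c["mtx"]); T=np.linalg.inv(np.array(c["pose"]))
    q=K@(T[:3,:3]@np.array(p)+T[:3,3]); return q[:2]/q[2]
E
python3 - <<'E'
from h import *
for n in ("top","scene"):
    im=env.get_image(n); cv2.imwrite(f"pics/{n}0.png",im)
    c=env.calibration(n); print(n,np.round(c["pose"],3).tolist(),np.round(c["mtx"],1).tolist())
    for t,z in [("carrier",0),("keeper_mid",.154),("lower_ear_mid",.118),("bar_handle",.158),("lock_pin",.07),("pin_rack",0),("short_pin",.07),("spice_jar",.09),("sanitiser",0),("foil_tray_a",0),("spatula",0)]:
        for d in env.place_of(n,t)[:3]:
            print(n,t,round(d["confidence"],2),np.round(d["at"],1),np.round(ray(n,d["at"],z,c),4))
s=env.state();print(s["time_s"],s["tool_pos"],s["orientation"],env.grip_depth,s["contact_force"],s["grip_width"])
E
```

```text
pics
top [[0.003, -0.995, 0.096, 0.393], [-1.0, -0.004, -0.011, -0.014], [0.012, -0.096, -0.995, 1.128], [0.0, 0.0, 0.0, 1.0]] [[380.8, 0.0, 281.7], [0.0, 380.8, 207.7], [0.0, 0.0, 1.0]]
top carrier 0.78 [251.4 198.9] [0.5282 0.0637 0.    ]
top keeper_mid 0.8 [210.4 191.7] [0.528  0.1588 0.154 ]
top keeper_mid 0.45 [251.5 197.4] [0.5137 0.0529 0.154 ]
top lower_ear_mid 0.86 [216.3 189. ] [0.5403 0.1496 0.118 ]
top lower_ear_mid 0.54 [261.4 189.1] [0.5406 0.0291 0.118 ]
top bar_handle 0.76 [259.1 189.6] [0.5335 0.0333 0.158 ]
top lock_pin 0.5 [390.  196.3] [ 0.5289 -0.3302  0.07  ]
top lock_pin 0.44 [384.4 165.7] [ 0.6161 -0.3164  0.07  ]
top lock_pin 0.43 [356.7 208.9] [ 0.4929 -0.2358  0.07  ]
top pin_rack 0.71 [388.4 211. ] [ 0.4936 -0.3452  0.    ]
top short_pin 0.52 [397.1 226.2] [ 0.4449 -0.348   0.07  ]
top sanitiser 0.76 [426.7 183.2] [ 0.5781 -0.4629  0.    ]
top sanitiser 0.26 [399.1 224.2] [ 0.4543 -0.3762  0.    ]
top foil_tray_a 0.85 [355.8 130.2] [ 0.7402 -0.2516  0.    ]
top foil_tray_a 0.57 [114.9 213.9] [0.4818 0.4665 0.    ]
top spatula 0.78 [158.4 281.8] [0.284  0.3
[... 729 characters left out ...]
]
scene spice_jar 0.56 [289.  197.7] [0.4223 0.0798 0.09  ]
scene spice_jar 0.53 [111.9 322.6] [ 0.6553 -0.4496  0.09  ]
scene sanitiser 0.86 [109.9 325.7] [ 0.5723 -0.4644  0.    ]
scene sanitiser 0.38 [289.5 197.7] [0.2981 0.1513 0.    ]
scene sanitiser 0.17 [304.3 243.8] [0.5332 0.0677 0.    ]
scene foil_tray_a 0.86 [224.8 343. ] [ 0.7387 -0.2539  0.    ]
scene foil_tray_a 0.8 [399.2 199.9] [0.4874 0.4618 0.    ]
scene spatula 0.86 [330.7 180.5] [0.2689 0.3381 0.    ]
scene spatula 0.21 [335.1 198.9] [0.379  0.2806 0.    ]
1.2 [ 0.27174966 -0.56280559  0.22255775] [ 5.31602951e-01  8.46993685e-01 -2.72252087e-06 -7.93248653e-06] 0.0187 [0.28020328 0.37005833 0.36474546] 0.0867058574201359
```

```bash
python3 - <<'E'
import cv2,numpy as np
a=cv2.imread("pics/top0.png");b=cv2.imread("pics/scene0.png")
# left: whole top view; right: crops
c1=cv2.resize(a[150:250,150:300],(450,300),interpolation=3)
c2=cv2.resize(a[140:250,330:450],(327,300),interpolation=3)
c3=cv2.resize(b[160:260,250:400],(450,300),interpolation=3)
c4=cv2.resize(b[210:330,95:226],(327,300),interpolation=3)
cv2.imwrite("pics/mix0.png",np.vstack([np.hstack([c1,c2]),np.hstack([c3,c4])]))
E
```

```text
(no output)
```

View pics/mix0.png

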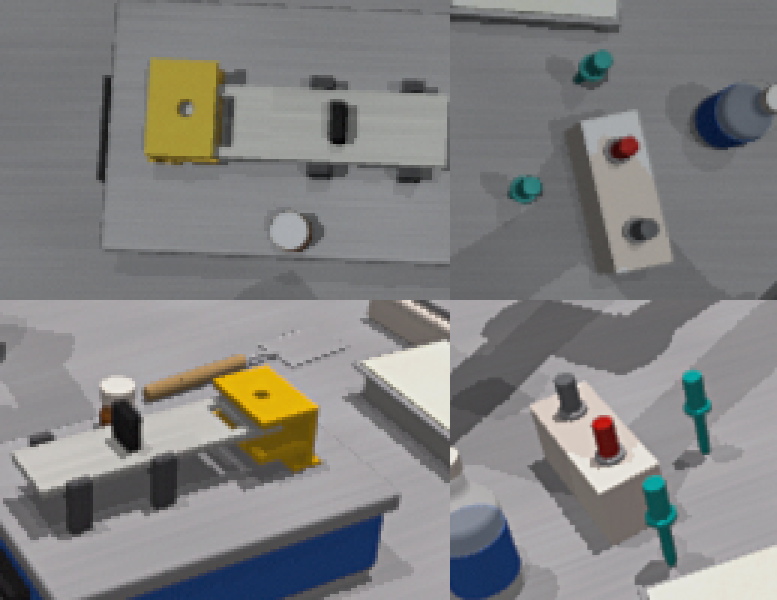

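View pics/top0.png

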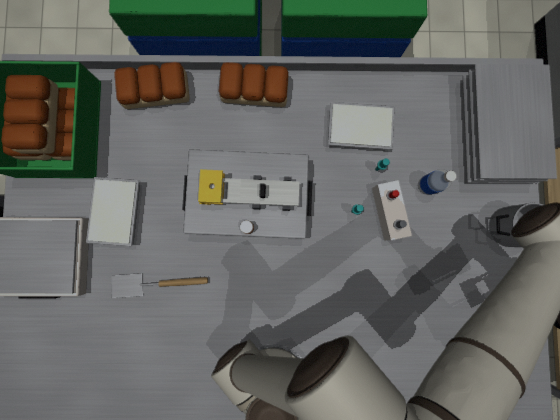

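The knob at top px (394,195) is red and its pin sits in the rack's far hole: that is the lock pin. The grey knob at (400,225) is the short pin. The two turquoise pins at (384,165) and (357,209) are look-alikes. The enlarged crop confirms this. The hole shows at about (212,186) and the black tab at about (263,190).

```bash
python3 - <<'E'
from h import *
im=cv2.imread("pics/top0.png")
print("hole",ray("top",(212,186),.154)); print("tab top",ray("top",(263,189.5),.172))
print("knob top",ray("top",(395,195),.113),"collar",ray("top",(391.5,197.8),.075))
print("jar",ray("top",(246.7,226.7),.135))
# lid outline corners via network region
r=env.outline_of
env.get_image("top"); d=r("top","carrier")[0]; print(d["confidence"],d["extent"])
cs=max(cv2.findContours(d["region"].astype(np.uint8),0,2)[0],key=cv2.contourArea)
b=cv2.boxPoints(cv2.minAreaRect(cs)); w=np.array([ray("top",p,.09) for p in b]); print(b.round(1).tolist(),w.round(4).tolist(), w.mean(0))
for i in range(4):
    e=w[(i+1)%4]-w[i]; print(np.linalg.norm(e[:2]).round(4),np.degrees(np.arctan2(e[1],e[0])).round(2))
d=r("top","pin_rack")[0]; cs=max(cv2.findContours(d["region"].astype(np.uint8),0,2)[0],key=cv2.contourArea)
print("rack rect",cv2.minAreaRect(cs))
c=env.calibration("wrist");s=env.state();T=np.eye(4);T[:3,:3]=R.from_quat(s["orientation"]).as_matrix();T[:3,3]=s["tool_pos"]
print(np.round(np.linalg.inv(T)@np.array(c["pose"]),4).tolist(),np.round(c["mtx"],1).tolist())
E
```

```text
hole [0.54286056 0.15498982 0.154     ]
tab top [0.53174575 0.02274029 0.172     ]
knob top [ 0.52696117 -0.33095776  0.113     ] collar [ 0.52403339 -0.3328001   0.075     ]
jar [0.43907952 0.06586105 0.135     ]
0.86 [183.1, 149.5, 311.8, 238.5]
[[181.10000610351562, 233.6999969482422], [185.0, 148.60000610351562], [313.29998779296875, 154.5], [309.5, 239.5]] [[0.4216, 0.2471, 0.09], [0.657, 0.243, 0.09], [0.6426, -0.1132, 0.09], [0.4069, -0.1015, 0.09]] [0.53200869 0.0688282  0.09      ]
0.2355 -0.98
0.3566 -92.32
0.236 177.15
0.3489 87.58
rack rect ((390.8004455566406, 210.26181030273438), (57.11762237548828, 27.748140335083008), 76.60750579833984)
[[1.0, -0.0007, 0.0002, 0.0001], [0.0006, 0.9577, 0.2878, -0.0786], [-0.0004, -0.2878, 0.9577, -0.1628], [0.0, 0.0, 0.0, 1.0]] [[374.1, 0.0, 282.0], [0.0, 374.1, 203.1], [0.0, 0.0, 1.0]]
```

```bash
python3 -m creep '[[[0,0,0,31,34,-17,0],[0,0,0,62,68,-34,0],[0,0,0,93,102,-51,0],[0,0,0,124,136,-68,0],[0,0,0,155,170,-87,0]]]'
python3 -m creep '[[[0,0,0,33,37,0,0],[0,0,0,66,74,0,0],[0,0,0,99,111,0,0],[0,0,0,132,148,0,0],[0,0,0,165,185,0,0]]]'
python3 -m creep '[[[0,0,-0.14,31,33,0,0],[0,0,-0.28,61,67,0,0],[0,0,-0.42,92,100,0,0],[0,0,-0.56,122,134,0,0],[0,0,-0.7,153,167,0,0]]]'
python3 -m creep '[[[0,0,-0.14,0,0,0,0],[0,0,-0.28,0,0,0,0],[0,0,-0.377,0,0,0,0],[0,0,-0.377,0,0,0,0],[0,0,-0.377,0,0,0,0]]]'
cat > see.py <<'E'
from h import *
import sys
c=env.calibration("wrist"); s=env.state(); im=env.get_image("wrist"); cv2.imwrite(sys.argv[1],im)
print(s["time_s"],np.round(s["tool_pos"],4),np.round(s["orientation"],4),"tool-x deg",np.degrees(np.arctan2(*(R.from_quat(s["orientation"]).as_matrix()[[1,0],0]))).round(2),s["contact_force"].round(2) if hasattr(s["contact_force"],"round") else s["contact_force"])
import pickle; pickle.dump(c,open("wcal.pkl","wb"))
for t,z in [("keeper_mid",.154),("bar_handle",.158),("lock_pin",.07)]:
    for d in env.place_of("wrist",t)[:2]: print(t,round(d["confidence"],2),np.round(d["at"],1),np.round(ray("wrist",d["at"],z,c),4))
E
python3 see.py pics/w1.png
```

```text
time_s: 1.85
tool_pos: [0.3576, -0.3475, 0.3102]
orientation: [0.532, 0.847, 0.0, -0.0]
contact_force: [1.3, -0.1, -0.2]
grip_width: 0.0873
time_s: 2.35
tool_pos: [0.4526, -0.1183, 0.3101]
orientation: [0.532, 0.847, 0.0, 0.001]
contact_force: [0.9, -0.8, 0.7]
grip_width: 0.0871
time_s: 2.85
tool_pos: [0.5366, 0.092, 0.3098]
orientation: [0.206, 0.979, 0.0, 0.0]
contact_force: [1.0, -1.1, 0.3]
grip_width: 0.0871
time_s: 3.35
tool_pos: [0.5361, 0.0901, 0.3096]
orientation: [0.023, 1.0, 0.0, 0.0]
contact_force: [-0.0, -0.8, -0.4]
grip_width: 0.0872
3.35 [0.5361 0.0901 0.3096] [0.0231 0.9997 0.     0.    ] tool-x deg 177.36 [-0.02 -0.8  -0.43]
keeper_mid 0.65 [285.1 256.1] [0.537  0.1584 0.154 ]
keeper_mid 0.24 [282.3 243. ] [0.5389 0.1452 0.154 ]
bar_handle 0.8 [286.3 114.9] [0.5303 0.0305 0.158 ]
```

View pics/w1.png

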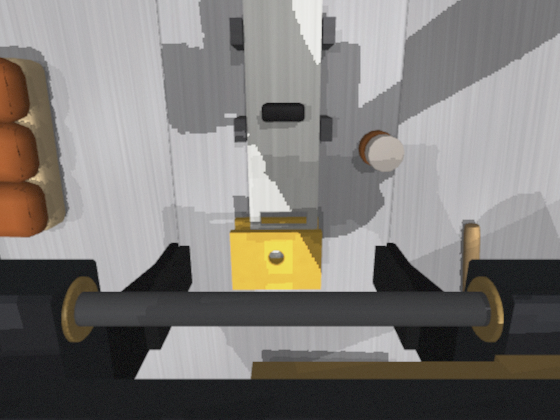

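Wrist view: the keeper's hole is at about px (276,257), the tab top at (284,112), and the jar at (382,152), well clear. I'll compute exact positions.

```bash
python3 - <<'E'
from h import *
import pickle; c=pickle.load(open("wcal.pkl","rb")); im=cv2.imread("pics/w1.png").astype(int)
g=im.sum(2)
# hole: dark blob in ear
sub=g[246:268,264:290]; m=(sub<300).astype(np.uint8); n,l,st,ce=cv2.connectedComponentsWithStats(m)
for i in range(1,n): 
    if st[i,4]>10: uv=ce[i]+[264,246]; print("hole",uv,st[i],ray("wrist",uv,.154,c))
yel=((im[...,2]-im[...,0])>80)&(im[...,1]>100)
for r in (236,245,252,270): 
    x=np.where(yel[r,200:350])[0]+200; print(r,x.min(),x.max(),ray("wrist",((x.min()+x.max()+1)/2,r),.154,c))
blk=(g<130).astype(np.uint8); blk[:95]=0;blk[126:]=0;blk[:,:255]=0;blk[:,315:]=0
n,l,st,ce=cv2.connectedComponentsWithStats(blk)
for i in range(1,n):
    if st[i,4]>50: print("tab",ce[i],st[i],[ray("wrist",p,.172,c).round(4).tolist() for p in ((st[i,0],st[i,1]),(st[i,0]+st[i,2],st[i,1]+st[i,3]))])
# bar edges at z=.136 : gradient along rows
for r in (60,75,90,150,180):
    row=cv2.GaussianBlur(g[r:r+3].mean(0)[None].astype(np.float32),(5,1),0)[0]; d=np.abs(np.gradient(row))
    a=235+np.argmax(d[235:260]); b=308+np.argmax(d[308:330]); print(r,a,b,ray("wrist",(a,r+1),.136,c).round(4),ray("wrist",(b,r+1),.136,c).round(4))
for n_ in [(177,230),(162,60),(391,200),(405,60)]: print(n_,ray("wrist",n_,.09,c).round(4))
E
```

```text
hole [275.98529412 259.82352941] [ 5 10 14  8 68] [0.54560731 0.16177905 0.154     ]
236 230 310 [0.54938608 0.13779424 0.154     ]
245 230 320 [0.5452865  0.14686812 0.154     ]
252 231 320 [0.54518676 0.15387497 0.154     ]
270 232 320 [0.54566191 0.17224018 0.154     ]
tab [282.3986014  111.67832168] [262 103  42  18 715] [[0.5489, 0.0198, 0.172], [0.5167, 0.035, 0.172]]
60 244 320 [ 0.5639 -0.0141  0.136 ] [ 0.4999 -0.011   0.136 ]
75 245 320 [ 0.5639 -0.0021  0.136 ] [0.5001 0.0009 0.136 ]
90 245 320 [0.5648 0.0102 0.136 ] [0.5003 0.0132 0.136 ]
150 258 318 [0.557  0.0624 0.136 ] [0.503  0.0649 0.136 ]
180 248 318 [0.5681 0.0896 0.136 ] [0.5035 0.0926 0.136 ]
(177, 230) [0.6543 0.1514 0.09  ]
(162, 60) [ 0.6465 -0.0221  0.09  ]
(391, 200) [0.4224 0.1281 0.09  ]
(405, 60) [ 0.4142 -0.0112  0.09  ]
```

```bash
python3 -m creep '[[[0,0,0,0,-35,15,1],[0,0,0,0,-70,30,1],[0,0,0,0,-95,70,1],[0,0,0,0,-95,100,1],[0,0,0,0,-95,120,1]]]' 30
python3 -m creep '[[[0,0,0,0,0,15,1],[0,0,0,0,0,30,1],[0,0,0,0,0,41,1],[0,0,0,0,0,41,1],[0,0,0,0,0,41,1]]]'
python3 -m creep '[[[0,0,0,0,4,0,1],[0,0,0,0,8,0,1],[0,0,0,0,12,0,1],[0,0,0,0,16,0,1],[0,0,0,0,20,0,1]]]'
python3 -m creep '[[[0,0,0,0,5,0,1],[0,0,0,0,10,0,1],[0,0,0,0,15,0,1],[0,0,0,0,20,0,1],[0,0,0,0,24,0,1]]]'
```

```text
time_s: 4.05
tool_pos: [0.5307, -0.006, 0.1873]
orientation: [0.023, 1.0, -0.0, -0.001]
contact_force: [-0.0, -0.1, -0.5]
grip_width: 0.0549
time_s: 4.55
tool_pos: [0.5324, -0.0048, 0.1489]
orientation: [0.022, 1.0, -0.0, 0.0]
contact_force: [0.3, 0.1, 1.0]
grip_width: 0.0148
time_s: 5.05
tool_pos: [0.5329, 0.0148, 0.149]
orientation: [0.022, 1.0, -0.001, -0.0]
contact_force: [-0.0, -3.8, 3.0]
grip_width: 0.0006
time_s: 5.55
tool_pos: [0.5339, 0.0396, 0.1486]
orientation: [0.022, 1.0, -0.0, 0.0]
contact_force: [-0.2, -3.2, 2.5]
grip_width: 0.0003
```

```bash
python3 -m creep '[[[0,0,0,0,3,0,1],[0,0,0,0,6,0,1],[0,0,0,0,9,0,1],[0,0,0,0,11,0,1],[0,0,0,0,13,0,1]]]'
python3 -m creep '[[[0,0,0,0,1,0,1],[0,0,0,0,2,0,1],[0,0,0,0,3,0,1],[0,0,0,0,4,0,1],[0,0,0,0,4,0,1]]]'
```

```text
time_s: 6.05
tool_pos: [0.5338, 0.0427, 0.1487]
orientation: [0.022, 1.0, -0.008, -0.002]
contact_force: [9.6, -43.9, 0.3]
grip_width: 0.0002
time_s: 6.55
tool_pos: [0.5337, 0.0427, 0.1488]
orientation: [0.023, 1.0, -0.011, -0.003]
contact_force: [10.7, -51.2, -0.0]
grip_width: 0.0005
```

```bash
python3 -m creep '[[[0,0,0,0,-10,0,1],[0,0,0,0,-22,0,1],[0,0,0,0,-32,-10,1],[0,0,0,0,-32,-45,0.7],[0,0,0,0,-32,-85,0.4]]]'
python3 -m creep '[[[0,0,0,-4,20,-40,0],[0,0,0,-8,60,-60,0],[0,0,0,-10,95,-75,0],[0,0,0,-10,115,-75,0],[0,0,0,-10,115,-75,0]]]'
python3 -m creep '[[[0,0,0,0,0,0,0],[0,0,0,0,0,0,0],[0,0,0,0,0,0,0],[0,0,0,0,0,0,0],[0,0,0,0,0,0,0]]]'
python3 see.py pics/w2.png
```

```text
time_s: 7.05
tool_pos: [0.5327, 0.0248, 0.2338]
orientation: [0.022, 1.0, 0.0, -0.001]
contact_force: [0.9, 0.5, 0.0]
grip_width: 0.0097
time_s: 7.55
tool_pos: [0.5484, 0.1423, 0.3093]
orientation: [0.02, 1.0, 0.001, 0.001]
contact_force: [-0.4, -0.5, -0.9]
grip_width: 0.0485
time_s: 8.05
tool_pos: [0.5483, 0.1381, 0.3085]
orientation: [0.022, 1.0, 0.0, -0.0]
contact_force: [-0.1, -0.3, 0.2]
grip_width: 0.0843
8.05 [0.5483 0.1381 0.3085] [ 0.0224  0.9997  0.     -0.    ] tool-x deg 177.43 [-0.14 -0.28  0.23]
keeper_mid 0.68 [297.2 209.6] [0.5363 0.1613 0.154 ]
bar_handle 0.75 [295.1  91.2] [0.5348 0.0603 0.158 ]
bar_handle 0.33 [388.7  96. ] [0.4596 0.0674 0.158 ]
```

View pics/w2.png

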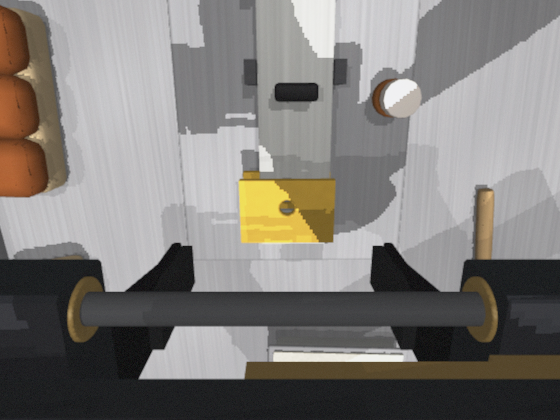

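The tab is now at (296,92) and the keeper hole at (287,208). The ear spans cols 240–335 and rows 180–242, and the slot opening is visible through the hole.

```bash
python3 - <<'E'
from h import *
import pickle; c=pickle.load(open("wcal.pkl","rb")); im=cv2.imread("pics/w2.png").astype(int); g=im.sum(2)
yel=(((im[...,2]-im[...,0])>60)&(im[...,1]>80)).astype(np.uint8); yel[:,:225]=0;yel[:,345:]=0;yel[:178]=0;yel[250:]=0
y2=cv2.morphologyEx(yel,cv2.MORPH_CLOSE,np.ones((19,19)))
n,l,st,ce=cv2.connectedComponentsWithStats(y2); i=1+np.argmax(st[1:,4]); print("ear",st[i],ce[i],ray("wrist",ce[i]+.5,.154,c))
cs=max(cv2.findContours((l==i).astype(np.uint8),0,2)[0],key=cv2.contourArea)
q=cv2.minAreaRect(cs); print(q,ray("wrist",q[0],.154,c)); 
b=cv2.boxPoints(q); print([ray("wrist",p,.154,c).round(4).tolist() for p in b])
print("hole",ray("wrist",(287,208),.154,c))
hole=g[196:222,274:300]; print(hole[4:22,3:23])
print("tab",[ray("wrist",p,.172,c).round(4).tolist() for p in ((275,83),(318.5,101))])
for cam in ("top",):
    t=env.get_image(cam); cv2.imwrite("pics/top1.png",t)
    for nm,z in (("bar_handle",.158),("keeper_mid",.154)):
        d=env.place_of(cam,nm)[0]; print(cam,nm,d["at"],ray(cam,d["at"],z))
E
```

```text
ear [ 238  178   97   65 6041] [286.20393975 210.04817083] [0.54570501 0.16174952 0.154     ]
((286.0, 210.0), (64.0, 96.0), 90.0) [0.54630986 0.16120895 0.154     ]
[[0.5867, 0.1302, 0.154], [0.5034, 0.1339, 0.154], [0.5038, 0.1939, 0.154], [0.5915, 0.1899, 0.154]]
hole [0.54534237 0.15938365 0.154     ]
[[542 543 544 545 538 525 493 441 397 364 362 386 406 361 296 317 329 337
  327 334]
 [543 542 542 539 499 423 356 293 263 260 256 254 259 263 283 306 311 327
  329 333]
 [542 542 540 506 425 310 253 240 227 239 233 233 231 234 282 316 309 312
  326 327]
 [541 540 510 439 357 314 296 277 255 262 243 239 244 245 260 288 307 317
  322 336]
 [540 522 458 366 328 323 318 320 315 306 282 251 255 256 258 265 280 331
  336 331]
 [542 502 412 335 327 325 328 322 326 320 292 254 256 256 253 261 254 332
  349 322]
 [537 497 395 325 325 320 319 327 318 320 293 261 254 256 254 261 256 294
  315 318]
 [535 481 374 317 327 326 321 324 320 327 293 263 251 254 260 260 259 289
  315 313]
 [531 470 349 293 324 327 317 320 325 314 298 282 274 266 269 270 256 291
  358 415]
 [539 489 364 274 294 296 29
[... 225 characters left out ...]
]
 [543 529 488 426 336 256 263 281 289 298 301 290 277 264 237 251 326 412
  478 501]
 [540 540 524 487 404 319 259 236 246 250 251 253 234 262 298 332 389 467
  503 504]
 [541 538 540 524 488 425 355 317 286 258 254 255 282 326 401 443 461 493
  504 500]
 [539 538 539 540 528 489 460 430 383 342 331 338 374 434 483 503 499 501
  499 500]
 [543 539 542 544 541 534 520 506 485 474 454 450 471 482 510 518 499 501
  498 501]
 [526 528 524 525 522 525 519 521 524 515 500 490 497 497 498 493 496 498
  498 493]]
tab [[0.5503, 0.0535, 0.172], [0.5174, 0.0683, 0.172]]
top bar_handle [392.4, 196.5] [ 0.5171064  -0.31008244  0.158     ]
top keeper_mid [211.7, 193.3] [0.52387067 0.15537174 0.154     ]
```

```bash
python3 - <<'E'
import cv2,numpy as np
a=cv2.imread("pics/w1.png")[90:290,220:345];b=cv2.imread("pics/w2.png")[70:250,230:345]; d=cv2.imread("pics/w2.png")[190:226,266:306]
cv2.imwrite("pics/mix2.png",np.hstack([cv2.resize(a,(375,600),interpolation=2),cv2.resize(b,(0,0),fx=.0+200/115,fy=600/180,interpolation=2),cv2.copyMakeBorder(cv2.resize(d,(222,200),interpolation=0),0,400,0,0,0)]))
E
```

```text
(no output)
```

View pics/mix2.png

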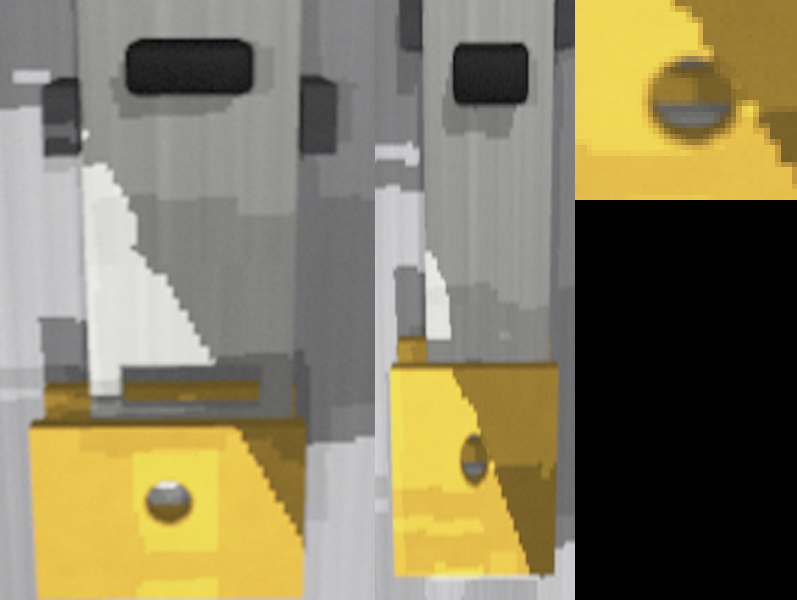

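The slot was 34 mm short of the hole at the start, so the bar did not start fully drawn back. It moved about 34 mm into a hard stop, so it is home. Next is the pin.

```bash
python3 -m creep '[[[0,0,0.14,0,-48,0,0],[0,0,0.28,0,-96,0,0],[0,0,0.42,0,-144,0,0],[0,0,0.56,0,-192,0,0],[0,0,0.7,0,-240,0,0]]]'
python3 -m creep '[[[0,0,0.14,-30,-36,5,0],[0,0,0.28,-60,-72,10,0],[0,0,0.42,-90,-107,15,0],[0,0,0.56,-120,-143,20,0],[0,0,0.59,-148,-178,25,0]]]'
python3 -m creep '[[[0,0,0,0,0,20,0.2],[0,0,0,0,0,30,0.4],[0,0,0,0,0,30,0.45],[0,0,0,0,0,30,0.45],[0,0,0,0,0,30,0.45]]]'
python3 see.py pics/w3.png
```

```text
time_s: 8.9
tool_pos: [0.5374, -0.1029, 0.3088]
orientation: [0.366, 0.931, 0.0, 0.0]
contact_force: [0.8, -0.2, 0.7]
grip_width: 0.0868
time_s: 9.4
tool_pos: [0.5258, -0.3343, 0.2834]
orientation: [0.62, 0.785, 0.0, 0.0]
contact_force: [0.9, 1.3, 0.4]
grip_width: 0.0873
time_s: 9.9
tool_pos: [0.5269, -0.3317, 0.255]
orientation: [0.618, 0.786, 0.0, 0.001]
contact_force: [0.1, 0.2, 0.9]
grip_width: 0.0549
9.9 [ 0.5269 -0.3317  0.255 ] [6.179e-01 7.862e-01 2.000e-04 1.100e-03] tool-x deg 103.67 [0.11 0.25 0.88]
lock_pin 0.95 [387.5 166.3] [ 0.4937 -0.2374  0.07  ]
lock_pin 0.94 [279.8 184.3] [ 0.5346 -0.332   0.07  ]
```

View pics/w3.png

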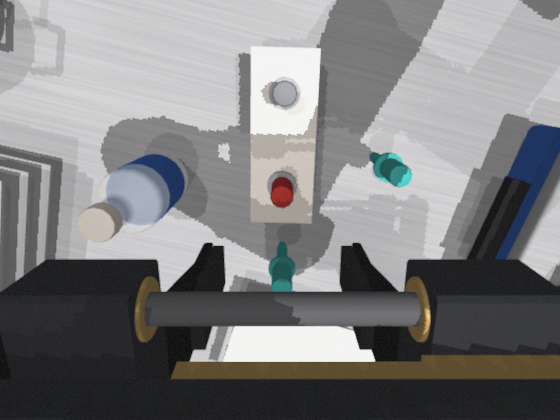

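The red pin is at px (281,185), between the grey short pin (285,93) and the turquoise ones (282,270) and (390,170). The jaws will straddle only the red one.

```bash
python3 - <<'E'
from h import *
import pickle; c=pickle.load(open("wcal.pkl","rb")); im=cv2.imread("pics/w3.png").astype(int)
T=np.eye(4);s=env.state();T[:3,:3]=R.from_quat(s["orientation"]).as_matrix();T[:3,3]=s["tool_pos"];Ti=np.linalg.inv(T)
f=lambda u,z:(ray("wrist",u,z,c).round(4),(1000*(Ti[:3,:3]@ray("wrist",u,z,c)+Ti[:3,3])).round(1))
red=((im[...,2]-im[...,1])>60)&((im[...,2]-im[...,0])>60); red[:160]=0;red[220:]=0;red[:,:260]=0;red[:,305:]=0
ys,xs=np.where(red); print("red",xs.min(),xs.max(),ys.min(),ys.max())
top=[f(((xs[ys>=ys.max()-8].min()+xs[ys>=ys.max()-8].max()+1)/2,ys.max()+1),.113)]; print("knob top front edge",top)
print("net",f((279.8,184.3),.07)); 
for q in [(250,222),(313,222),(320,47),(250,47)]: print("rack corner",f(q,.07))
print("grey net",[ (d["confidence"],d["at"],f(d["at"],.07)) for d in env.place_of("wrist","short_pin")[:1]])
print(env.grip_depth)
E
```

```text
red 271 292 178 206
knob top front edge [(array([ 0.5431, -0.3277,  0.113 ]), array([  0.3,  16.9, 141.4]))]
net (array([ 0.5346, -0.332 ,  0.07  ]), array([ -1.8,   7.6, 184.4]))
rack corner (array([ 0.5787, -0.3516,  0.07  ]), array([-31.2,  45.8, 184.5]))
rack corner (array([ 0.564 , -0.2912,  0.07  ]), array([ 30.9,  45.8, 184.4]))
rack corner (array([ 0.408 , -0.3268,  0.07  ]), array([  33. , -114.2,  184.2]))
rack corner (array([ 0.4222, -0.3855,  0.07  ]), array([ -27.3, -114.2,  184.3]))
grey net [(0.79, [284.1, 92.8], (array([ 0.4521, -0.3479,  0.07  ]), array([  2.2, -76.4, 184.3])))]
0.0187
```

```bash
python3 -m creep '[[[0,0,0,0,7,30,0.45],[0,0,0,0,7,65,0.45],[0,0,0,0,7,100,0.45],[0,0,0,0,7,130,0.45],[0,0,0,0,7,150,0.45]]]'
python3 -m creep '[[[0,0,0,0,0,13,0.45],[0,0,0,0,0,25,0.45],[0,0,0,0,0,26,0.45],[0,0,0,0,0,26,1],[0,0,0,0,0,26,1]]]' 40
python3 -m creep '[[[0,0,0,0,0,0,1],[0,0,0,0,0,0,1],[0,0,0,0,0,0,1],[0,0,0,0,0,0,1],[0,0,0,0,0,0,1]]]'
```

```text
time_s: 10.65
tool_pos: [0.5319, -0.3301, 0.1012]
orientation: [0.619, 0.786, -0.0, -0.001]
contact_force: [-1.3, 0.7, -0.5]
grip_width: 0.0476
time_s: 11.15
tool_pos: [0.5337, -0.331, 0.0788]
orientation: [0.619, 0.786, 0.0, 0.001]
contact_force: [0.3, -0.6, -0.6]
grip_width: 0.0386
time_s: 11.65
tool_pos: [0.5332, -0.3308, 0.0782]
orientation: [0.619, 0.786, 0.0, 0.0]
contact_force: [-0.6, -0.2, 3.4]
grip_width: 0.019
```

```bash
python3 -m creep '[[[0,0,0,0,0,-25,1],[0,0,0,0,0,-60,1],[0,0,0,0,0,-105,1],[0,0,0,0,0,-150,1],[0,0,0,0,0,-182,1]]]'
python3 -m creep '[[[0,0,-0.14,48,13,0,1],[0,0,-0.28,96,26,0,1],[0,0,-0.42,145,38,0,1],[0,0,-0.56,193,51,0,1],[0,0,-0.7,241,64,0,1]]]'
python3 -m creep '[[[0,0,-0.14,28,40,0,1],[0,0,-0.28,55,79,0,1],[0,0,-0.42,83,119,0,1],[0,0,-0.56,110,158,0,1],[0,0,-0.59,138,198,0,1]]]'
python3 -m creep '[[[0,0,0,0,0,0,1],[0,0,0,0,0,0,1],[0,0,0,0,0,0,1],[0,0,0,0,0,0,1],[0,0,0,0,0,0,1]]]'
python3 see.py pics/w4.png; python3 -c "
from h import *
cv2.imwrite('pics/top4.png',env.get_image('top')); cv2.imwrite('pics/scene4.png',env.get_image('scene'))
a=cv2.imread('pics/w4.png')[110:290,190:380]; b=cv2.imread('pics/scene4.png')[120:260,270:400]
cv2.imwrite('pics/mix4.png',np.hstack([cv2.resize(a,(400,380),interpolation=2),cv2.resize(b,(353,380),interpolation=2)]))"
```

```text
time_s: 12.15
tool_pos: [0.5332, -0.3309, 0.2624]
orientation: [0.619, 0.786, 0.0, 0.001]
contact_force: [0.2, 0.5, -1.9]
grip_width: 0.0187
time_s: 12.65
tool_pos: [0.5378, -0.0795, 0.2589]
orientation: [0.309, 0.951, 0.0, -0.001]
contact_force: [1.5, -0.2, -1.5]
grip_width: 0.0187
time_s: 13.15
tool_pos: [0.5439, 0.1617, 0.2589]
orientation: [0.02, 1.0, -0.0, -0.001]
contact_force: [0.4, -0.0, -1.9]
grip_width: 0.0191
time_s: 13.65
tool_pos: [0.5448, 0.1587, 0.2596]
orientation: [0.023, 1.0, 0.0, 0.0]
contact_force: [-0.3, 0.6, -1.1]
grip_width: 0.019
13.65 [0.5448 0.1587 0.2596] [0.0229 0.9997 0.     0.    ] tool-x deg 177.37 [-0.33  0.63 -1.1 ]
keeper_mid 0.84 [291.7 201.6] [0.5379 0.1597 0.154 ]
bar_handle 0.61 [292.7  60.3] [0.5335 0.0611 0.158 ]
lock_pin 0.79 [280.1 258.6] [0.5513 0.2452 0.07  ]
```

View pics/mix4.png

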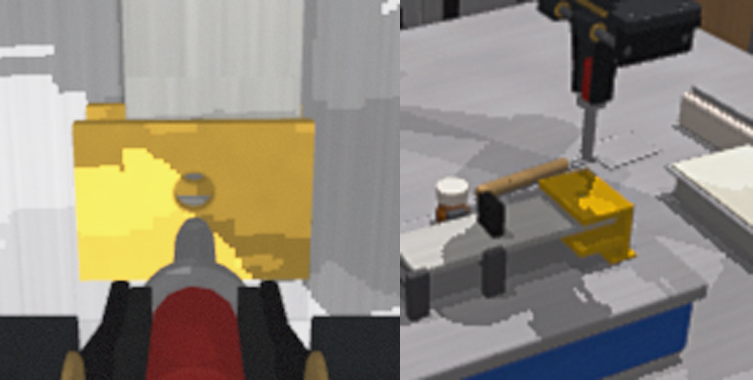

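```bash
python3 - <<'E'
from h import *
import pickle; c=pickle.load(open("wcal.pkl","rb")); im=cv2.imread("pics/w4.png").astype(int)
T=np.eye(4);s=env.state();T[:3,:3]=R.from_quat(s["orientation"]).as_matrix();T[:3,3]=s["tool_pos"];Ti=np.linalg.inv(T)
f=lambda u,z:(ray("wrist",u,z,c).round(4),(1000*(Ti[:3,:3]@ray("wrist",u,z,c)+Ti[:3,3])).round(1))
K=np.array(c["mtx"]);C=np.linalg.inv(np.array(c["pose"]))
def pt(p): 
    q=T[:3,:3]@np.array(p)+T[:3,3]; q=K@(C[:3,:3]@q+C[:3,3]); return (q[:2]/q[2]).round(1)
print("pred tip centre",pt([0,0,.0685]),"tip near edge(-y)",pt([0,-.0045,.0685]),"shaft x edges",pt([-.006,0,.0585]),pt([.006,0,.0585]),"collar x edges",pt([-.014,0,.0085]),pt([.014,0,.0085]))
g=im.sum(2); hue=im[...,2]-im[...,0]
print(hue[190:240,283])
for r in (222,228,234): print(r,hue[r,262:306].tolist())
for r in (196,200,204): print(r,g[r,268:298].tolist())
print(g[186:215,282].tolist())
print("hole(282.2,200)",f((282.2,200),.154))
E
```

```text
pred tip centre [282.6 217.9] tip near edge(-y) [282.6 211.3] shaft x edges [273.1 223.1] [292.2 223. ] collar x edges [254.6 257. ] [310.7 256.9]
[124 106  44   1  19  67  88 102 109 114 112 113  63   2   3   3  17  53
  89  98 112 120  94  23  -1   0  -1  -1  -1  -1  -3  -2  -1  -1  -3  -2
  -3   0  -2  -2  -3  -1  -1  -1  -1  -1  -2   1  -2   0]
222 [153, 153, 151, 150, 152, 152, 151, 152, 150, 154, 151, 97, -1, -2, 1, -1, -2, -1, -2, -1, -1, -1, 0, -1, -1, 0, -2, 1, -2, 64, 143, 154, 146, 130, 97, 98, 98, 98, 97, 96, 96, 95, 99, 98]
228 [152, 152, 151, 151, 153, 151, 151, 152, 151, 152, 132, 18, -1, -3, -1, -2, -1, -1, 0, -1, -1, -2, -2, 0, -3, -2, -2, -1, 0, 1, 125, 150, 150, 152, 150, 150, 150, 152, 152, 151, 96, 97, 97, 97]
234 [152, 151, 151, 153, 153, 152, 152, 148, 139, 111, 40, 0, 0, 0, -2, -1, -1, -2, -1, -3, -1, -1, -1, -1, -2, -1, 0, 0, -1, -2, 43, 114, 141, 150, 151, 151, 152, 151, 150, 146, 141, 142, 153, 126]
196 [593, 592, 592, 592, 577, 532, 450, 393, 394, 376, 347, 324, 317, 314, 303, 294, 287, 297, 307, 314, 321, 322, 342, 382, 403, 404, 407, 412, 413, 412]
200 [595, 593, 595, 568, 475, 400, 396, 394, 405, 404, 404, 398, 397, 400, 401, 363, 317, 321, 322, 320, 320, 314, 307, 331, 381, 408, 406, 410, 412, 418]
204 [594, 593, 592, 574, 518, 383, 293, 341, 377, 393, 392, 390, 390, 391, 393, 378, 382, 384, 365, 331, 309, 288, 302, 352, 390, 410, 407, 403, 409, 408]
[411, 404, 413, 401, 394, 367, 336, 327, 319, 305, 303, 350, 389, 395, 401, 400, 395, 363, 393, 407, 373, 348, 295, 311, 392, 481, 474, 320, 286]
hole(282.2,200) (array([0.545 , 0.1582, 0.154 ]), array([ -0.3,  -1.4, 105.6]))
```

```bash
python3 -m creep '[[[0,0,0,0,-2.5,8,1],[0,0,0,0,-2.5,16,1],[0,0,0,0,-2.5,24,1],[0,0,0,0,-2.5,30,1],[0,0,0,0,-2.5,30,1]]]' 50
python3 -m creep '[[[0,0,0,0,0,2,1],[0,0,0,0,0,4,1],[0,0,0,0,0,6,1],[0,0,0,0,0,8,1],[0,0,0,0,0,10,1]]]'
python3 -m creep '[[[0,0,0,0,0,0.6,1],[0,0,0,0,0,1.2,1],[0,0,0,0,0,1.8,1],[0,0,0,0,0,2.4,1],[0,0,0,0,0,3,1]]]'
```

```text
time_s: 14.45
tool_pos: [0.5439, 0.1571, 0.228]
orientation: [0.022, 1.0, -0.001, -0.001]
contact_force: [-0.4, -0.4, -1.3]
grip_width: 0.019
time_s: 14.95
tool_pos: [0.5446, 0.1574, 0.2195]
orientation: [0.022, 1.0, 0.0, 0.0]
contact_force: [0.4, -0.3, -2.2]
grip_width: 0.019
time_s: 15.45
tool_pos: [0.5446, 0.1574, 0.2166]
orientation: [0.022, 1.0, 0.0, 0.0]
contact_force: [0.6, -0.4, -1.2]
grip_width: 0.019
```

The nose is about 6 mm below the upper ear's top with no force, so it is in the hole. I'll continue slowly.

```bash
python3 -m creep '[[[0,0,0,0,0,1.5,1],[0,0,0,0,0,3,1],[0,0,0,0,0,4.5,1],[0,0,0,0,0,6,1],[0,0,0,0,0,7,1]]]'
python3 -m creep '[[[0,0,0,0,0,1,1],[0,0,0,0,0,2,1],[0,0,0,0,0,3,1],[0,0,0,0,0,4,1],[0,0,0,0,0,5,1]]]'
python3 -m creep '[[[0,0,0,0,0,1,1],[0,0,0,0,0,2,1],[0,0,0,0,0,3,1],[0,0,0,0,0,4,1],[0,0,0,0,0,4,1]]]'
```

```text
time_s: 15.95
tool_pos: [0.5445, 0.1573, 0.2093]
orientation: [0.022, 1.0, -0.0, -0.0]
contact_force: [0.7, -1.1, -1.1]
grip_width: 0.0186
time_s: 16.45
tool_pos: [0.5446, 0.1574, 0.2045]
orientation: [0.022, 1.0, 0.0, 0.0]
contact_force: [-0.2, 0.4, -1.7]
grip_width: 0.0188
time_s: 16.95
tool_pos: [0.5445, 0.1573, 0.2003]
orientation: [0.022, 1.0, -0.0, -0.0]
contact_force: [0.8, 0.8, -1.3]
grip_width: 0.0184
```

```bash
python3 -m creep '[[[0,0,0,0,0,1,1],[0,0,0,0,0,2,1],[0,0,0,0,0,3,1],[0,0,0,0,0,4,1],[0,0,0,0,0,5,1]]]'
python3 -m creep '[[[0,0,0,0,0,1,1],[0,0,0,0,0,2,1],[0,0,0,0,0,3,1],[0,0,0,0,0,4,1],[0,0,0,0,0,5,1]]]'
python3 -m creep '[[[0,0,0,0,0,1,1],[0,0,0,0,0,2,1],[0,0,0,0,0,3,1],[0,0,0,0,0,4,1],[0,0,0,0,0,5,1]]]'
```

```text
time_s: 17.45
tool_pos: [0.5447, 0.1575, 0.1956]
orientation: [0.022, 1.0, 0.0, 0.0]
contact_force: [-0.9, -0.1, -1.7]
grip_width: 0.0191
time_s: 17.95
tool_pos: [0.5447, 0.1575, 0.1906]
orientation: [0.022, 1.0, 0.0, 0.0]
contact_force: [-0.3, 1.7, -0.3]
grip_width: 0.0186
time_s: 18.45
tool_pos: [0.5447, 0.1575, 0.1855]
orientation: [0.022, 1.0, 0.0, 0.0]
contact_force: [0.4, 0.8, -1.0]
grip_width: 0.0189
```

```bash
python3 -m creep '[[[0,0,0,0,0,1,1],[0,0,0,0,0,2,1],[0,0,0,0,0,3,1],[0,0,0,0,0,4,1],[0,0,0,0,0,5,1]]]'
python3 -m creep '[[[0,0,0,0,0,1,1],[0,0,0,0,0,2,1],[0,0,0,0,0,3,1],[0,0,0,0,0,4,1],[0,0,0,0,0,5,1]]]'
python3 -m creep '[[[0,0,0,0,0,1.5,1],[0,0,0,0,0,3,1],[0,0,0,0,0,4.5,1],[0,0,0,0,0,6,1],[0,0,0,0,0,7,1]]]'
```

```text
time_s: 18.95
tool_pos: [0.5447, 0.1574, 0.1805]
orientation: [0.022, 1.0, 0.0, 0.0]
contact_force: [0.3, 2.5, -0.4]
grip_width: 0.0189
time_s: 19.45
tool_pos: [0.5447, 0.1574, 0.1755]
orientation: [0.022, 1.0, 0.0, 0.0]
contact_force: [-0.1, 3.4, -0.3]
grip_width: 0.0188
time_s: 19.95
tool_pos: [0.5447, 0.1575, 0.1684]
orientation: [0.022, 1.0, 0.0, 0.0]
contact_force: [-0.2, 2.0, 0.5]
grip_width: 0.0188
```

```bash
python3 -m creep '[[[0,0,0,0,0,1,1],[0,0,0,0,0,2,1],[0,0,0,0,0,3,1],[0,0,0,0,0,4,1],[0,0,0,0,0,5,1]]]'
python3 -m creep '[[[0,0,0,0,0,0.4,1],[0,0,0,0,0,0.8,1],[0,0,0,0,0,1.2,1],[0,0,0,0,0,1.6,1],[0,0,0,0,0,1.6,1]]]'
```

```text
time_s: 20.45
tool_pos: [0.5447, 0.1574, 0.1636]
orientation: [0.022, 1.0, 0.0, 0.0]
contact_force: [0.5, 3.2, 0.9]
grip_width: 0.0187
time_s: 20.95
tool_pos: [0.5447, 0.1575, 0.1622]
orientation: [0.022, 1.0, 0.0, 0.0]
contact_force: [-0.8, 3.6, 2.9]
grip_width: 0.0188
```

```bash
python3 -m creep '[[[0,0,0,0,0,0.6,1],[0,0,0,0,0,0.6,0.6],[0,0,0,0,0,0.6,0.5],[0,0,0,0,0,0.6,0.4],[0,0,0,0,0,0.6,0.3]]]'
python3 -m creep '[[[0,0,0,0,0,0,0.2],[0,0,0,0,0,0,0.2],[0,0,0,0,0,-10,0.2],[0,0,0,0,0,-25,0.2],[0,0,0,0,0,-50,0.2]]]'
python3 -m creep '[[[0,0,0,0,-8,-30,0],[0,0,0,0,-16,-60,0],[0,0,0,0,-24,-90,0],[0,0,0,0,-30,-100,0],[0,0,0,0,-30,-100,0]]]'
python3 see.py pics/w5.png; python3 -c "
from h import *
cv2.imwrite('pics/scene5.png',env.get_image('scene')); t=env.get_image('top')
a=cv2.imread('pics/w5.png')[60:290,160:400]; b=cv2.imread('pics/scene5.png')[120:260,250:400]
cv2.imwrite('pics/mix5.png',np.hstack([cv2.resize(a,(390,373),interpolation=2),cv2.resize(b,(400,373),interpolation=2)]))"
```

```text
time_s: 21.45
tool_pos: [0.5441, 0.1566, 0.1608]
orientation: [0.022, 1.0, -0.001, -0.001]
contact_force: [-0.9, -0.3, -0.7]
grip_width: 0.0431
time_s: 21.95
tool_pos: [0.5438, 0.157, 0.2112]
orientation: [0.022, 1.0, -0.001, -0.001]
contact_force: [0.2, 0.4, -0.9]
grip_width: 0.0687
time_s: 22.45
tool_pos: [0.5438, 0.1271, 0.3136]
orientation: [0.022, 1.0, 0.001, 0.002]
contact_force: [-0.1, 1.1, -0.7]
grip_width: 0.0865
22.45 [0.5438 0.1271 0.3136] [0.0224 0.9997 0.001  0.002 ] tool-x deg 177.44 [-0.08  1.05 -0.67]
keeper_mid 0.97 [292.6 218.6] [0.5368 0.1607 0.154 ]
keeper_mid 0.23 [327.  369.7] [0.5073 0.3283 0.154 ]
bar_handle 0.68 [293.4 107.4] [0.5326 0.0624 0.158 ]
lock_pin 0.63 [283.7 218.1] [0.5463 0.1889 0.07  ]
```

View pics/mix5.png

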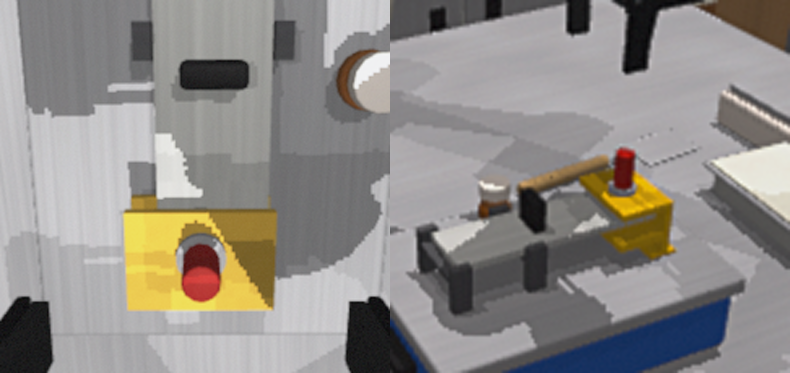

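The pin stands upright with its collar flat on the upper ear. The bar is home, the gripper is clear, and the jar hasn't moved. I'll hand it in.

```bash
python3 -c "
from cell import env
print(env.state()['time_s'],env.close_job())"
```

```text
the job is handed in; nothing more can be done
22.75 None
```

I slid the latch bar home and threaded the red-knobbed pin down through the upper ear, bar and lower ear. I then released it and handed the job in at 22.75 s of the 72 s allowed; no verdict came back.

**Bar:** It moved about 34 mm into a hard stop, pushed at about 51 N on the tab with closed fingers. It had not started fully drawn back: its slot was only about 34 mm short of the hole. That the bar is home is judged from the stop and the pin's passage, since the joint itself was never read.

**Pin:** Contact readings stayed under about 5 N all the way in, so well below 50 N. At seating, the tool height put the tip at about 94 mm, as required for fully home.

**Last pictures:** They show the pin upright with its collar flat on the ear, the gripper clear, and the jar where it was. I did not re-measure the other bystanders at the end; nothing was touched near them.

**Disagreements:**
- The top and wrist cameras disagreed by about 3–4 mm on the hole position and about 8 mm on the pin in the rack. I went with the wrist camera.
- In the top view the network once reported `bar_handle` on the pin rack. I ignored that reading.

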